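# Charge the grinding jar with milling balls

## Robot

A 6-joint arm with a two-finger parallel gripper is mounted at the origin on a cart in front of the work surface, level with it; the furniture and walls round the work are solid. World frame = base frame: x ahead of the robot, y to its left, z up, the work surface at z = 0. Lengths are in m, angles in rad, forces in N, time in s.
With the tool pointing down it reaches from about 0.375 to 0.975 m from the base axis. Payload 3.8 kg.
Tool frame: the origin (TCP) lies on the centre line of the jaws, within the pads' length; the fingertips stand 11 mm ahead of it and the grasp point (between the pads) lies 8 mm behind it (nose_length is the z of the fingertips in the tool frame, in m); z points along the fingers, y is the direction in which the jaws open and shut (so a half turn about z gives the same grasp; the last joint's range is limited). The gripper opens to 88 mm and grips with 3 to 60 N. Pads are 18 mm wide; open, the fingers measure 123 mm over their backs; the gripper's body (75 mm by 187 mm) begins 45 mm behind the grasp point.
Start: joints at [1.087, 0.264, 1.604, -0, 1.274, -0.037], TCP at [0.292, 0.609, 0.25] pointing down, gripper open.
Joint ranges: [-2.63, 2.63], [-0.94, 2.18], [0.31, 2.57], [-1.31, 4.45], [0, 2.66], [-2.55, 2.55]. Speed limits (rad/s): [2.57, 2.57, 3.14, 3.14, 3.14, 3.14].

## Interface

Orientations are given as a rotation vector (axis times angle).
In Python, from bench import * gives the robot as it stands.
- The arm moves only by the tool step_arm, never from a script. Its argument "targets" is text: rows parted by semicolons, each of 5 numbers parted by spaces: the shift along the world's x, y, z in cm, then the turn about the world's z in degrees, then the closure, from -1 (fully open) to 1 (shut). A call has 1 to 10 rows; each row shifts and turns the commanded pose from where the row before left it; what a row does not reach is not made up. A row lasts 1/8 s, in which the tool goes at most 62.5 mm and 10.7 degrees, less where a joint would pass 70% of its speed; a pose out of reach is approached as far as the arm can. A call with a gripper value outside its range is refused whole. The fingers move at their own pace and stop on an object; "squeeze" is the grip in N (left out, the last holds). Time passes only in rows, so rows that do not move let the fingers close. It gives the time, the measured TCP pose, the force and the opening at its end, in the units of the state.
- get_obs(): the state, without advancing time (a new reading comes with each control period).
- capture(name): name is "side" or "top"; returns a dict with "pixels" (400x640x3 uint8, red, green, blue), "K" (3x3 intrinsics, pixels), "dist_coeffs" ([k1, k2, p1, p2, k3] as OpenCV has them; the pictures are not rectified), "origin" and "orientation" of the camera in the world. Camera axes: x right, y down, z forward; pixel columns grow to the right and rows downward; lengths in m; the calibration is good to about 2 mm. A picture is of the moment at which its call begins. There is no depth.
- close_job(): hands the job in, once; it reports no verdict.
The state is a dict: "time_s": time; "joint_pos": joint angles; "qd": joint speeds; "joint_torque": joint torques, N m; "position": TCP position; "tcp_rot": TCP orientation; "contact_force": force on the tool from outside, world axes, zero at the start; "torque": the same for the moment, N m; "grip_width": opening from 0.0 (shut) to 1.0 (fully open).
Only numpy, scipy, OpenCV 4.12 (cv2) and the standard library are available. Lean on these libraries where they do the work, as an engineer would, in place of code of your own. Each camera call takes 0.05 s, during which the arm holds its last target.

## Task

Take the blue-handled scoop, scoop white ceramic milling balls out of the steel tray and tip them into the dark steel grinding jar, until at least four of the five are in the jar; use only the scoop on the balls (never the gripper), press it only gently on the tray, and leave any remaining balls in the tray with none spilled. Then set the scoop back on the black mat, standing flat on its base, and let go. Do not disturb the flask and the centrifuge tube that stand behind.

Things in the scene. Friction and masses are not known exactly. Their poses are not given: they have to be found in the camera images.
- scoop: Loose aluminium scoop, 0.1 kg, standing on the mat. Origin: centre of the bowl's underside; x out of the open mouth, z up. Flat bowl 60 long (x -30 to 30), 56 wide; floor 1.8 thick; back wall 24 high at x = -30; side walls 2 thick, 22 high, tapering to 6 at the mouth. The handle rises from the back wall, leaning 30 degrees back from vertical (to -x), and ends at x = -80, z = 101
- scoop_grip (a point): Middle of the blue handle grip: at (-64, 0, 73) mm in the scoop's frame. The grip is 16 wide (along the scoop's y, flat sides), 12 thick and 66 long along the handle.
- tray: Steel tray, fixed. Origin: centre of its underside; x along its length, z up. Flat floor 160 long (x -80 to 80), 76 wide, its top at z = 3; both ends then slope up and outwards at 45 degrees to the rim at z = 28 (x = +-105); vertical side walls 3 thick, 28 high. The balls begin scattered in the +x half, away from the robot.
- jar: Dark steel grinding jar, fixed, open at the top. Origin: centre of its underside, z up. Outer diameter 88 (foot 92), inner diameter 72, height 60, inner floor at z = 8.
- jar_middle (a point): Point on the jar's axis, 25 above its underside, inside it.
- scoop_bowl (a point): Point in the middle of the scoop's bowl, 12 above its underside.
- mat: Flat black rubber mat, fixed, 150 (x) by 110 (y) by 3 thick. Origin: centre of its underside.
- ball0_center (a point): Centre of one of five identical white ceramic balls, diameter 15, about 11 g, that roll freely.
- ball1_center (a point): Centre of one of five identical white ceramic balls, diameter 15, about 11 g, that roll freely.
- ball2_center (a point): Centre of one of five identical white ceramic balls, diameter 15, about 11 g, that roll freely.
- ball3_center (a point): Centre of one of five identical white ceramic balls, diameter 15, about 11 g, that roll freely.
- ball4_center (a point): Centre of one of five identical white ceramic balls, diameter 15, about 11 g, that roll freely.
- flask: Loose conical glass flask, 74 in diameter, 102 high, a bystander behind the work. Origin: centre of its underside.
- tube: Loose centrifuge tube standing upright, 34 in diameter, 113 high, a bystander. Origin: centre of its underside.
Mind the look-alikes: they are no part of the job. Leave any purple look-alike of the scoop alone.

How it is judged:
On the way:
1. at least one ball lies in the bowl of the scoop, lifted clear above the tray (height (world z) of scoop above 0.05 m and distance between any of ball0_center, ball1_center, ball2_center, ball3_center, ball4_center and scoop_bowl below 0.036 m), for 0.2 s.
At the end, for the whole second after the job is handed in: At least four balls lie in the jar and every other ball lies in the tray; the scoop stands flat on its base on the mat (its origin over the mat, upright within 0.1 rad), released and at rest ((distance between each of ball0_center, ball1_center, ball2_center, ball3_center and jar_middle below 0.037 m or distance between each of ball0_center, ball1_center, ball2_center, ball4_center and jar_middle below 0.037 m or distance between each of ball0_center, ball1_center, ball3_center, ball4_center and jar_middle below 0.037 m or distance between each of ball0_center, ball2_center, ball3_center, ball4_center and jar_middle below 0.037 m or distance between each of ball1_center, ball2_center, ball3_center, ball4_center and jar_middle below 0.037 m) and (distance between ball0_center and jar_middle below 0.037 m or (x of ball0_center in the frame of tray between -0.105 and 0.105 m and y of ball0_center in the frame of tray between -0.039 and 0.039 m and z of ball0_center in the frame of tray between 0 and 0.035 m)) and (distance between ball1_center and jar_middle below 0.037 m or (x of ball1_center in the frame of tray between -0.105 and 0.105 m and y of ball1_center in the frame of tray between -0.039 and 0.039 m and z of ball1_center in the frame of tray between 0 and 0.035 m)) and (distance between ball2_center and jar_middle below 0.037 m or (x of ball2_center in the frame of tray between -0.105 and 0.105 m and y of ball2_center in the frame of tray between -0.039 and 0.039 m and z of ball2_center in the frame of tray between 0 and 0.035 m)) and (distance between ball3_center and jar_middle below 0.037 m or (x of ball3_center in the frame of tray between -0.105 and 0.105 m and y of ball3_center in the frame of tray between -0.039 and 0.039 m and z of ball3_center in the frame of tray between 0 and 0.035 m)) and (distance between ball4_center and jar_middle below 0.037 m or (x of ball4_center in the frame of tray between -0.105 and 0.105 m and y of ball4_center in the frame of tray between -0.039 and 0.039 m and z of ball4_center in the frame of tray between 0 and 0.035 m)) and x of scoop in the frame of mat between -0.075 and 0.075 m and y of scoop in the frame of mat between -0.055 and 0.055 m and z of scoop in the frame of mat below 0.008 m and angle between scoop's own z axis and vertical below 0.1 rad and linear speed of scoop below 0.02 m/s); the robot touches nothing.
It fails at once if the gripper touches a ball (contact force between the fingers and ball0 above 0.3 N or contact force between the fingers and ball1 above 0.3 N or contact force between the fingers and ball2 above 0.3 N or contact force between the fingers and ball3 above 0.3 N or contact force between the fingers and ball4 above 0.3 N).
It fails at once if the scoop is pressed hard on the tray (over 100 N) (contact force between scoop and tray above 100 N).
It fails at once if the flask or the centrifuge tube is moved by more than 20 mm or tipped (distance of any of flask, tube from where it was at the start of the episode above 0.02 m or angle between any of flask, tube's own z axis and vertical above 0.3 rad).
It also fails if it takes over 72 s, if anything falls off the work surface, if the arm or the gripper's body presses on something with over 40 N, if the wrist force passes 120 N, or if a joint passes its speed limit or range.

## Working session

There is one attempt and no reset: what is moved stays moved. The work goes in short steps, Python scripts to look and compute and a tool call to move; the robot and the scene stay as the last step left them, time stands still between calls to the robot, and variables do not carry over. Pictures are saved under pics/ and viewed, and the job is handed in when it is done.

Besides the shell and the picture viewer there is one more tool, called after "Call:" as name(argument=value, ...) on one line, values as JSON. step_arm: Moves the arm, as the interface text tells. Its arguments: {"type":"object","properties":{"targets":{"type":"string"},"squeeze":{"type":"number"}},"required":["targets"]}

```bash
ls; mkdir -p pics
python3 - <<'E'
from bench import *
import cv2
o=get_obs();print(o)
for n in("side","top"):
    c=capture(n);cv2.imwrite(f"pics/{n}0.png",c["pixels"][:,:,::-1]);print(n,c["K"],c["dist_coeffs"],c["origin"],c["orientation"])
E
```

```text
pics
{'time_s': 0.0, 'joint_pos': array([ 1.08711192e+00,  2.64757526e-01,  1.60536064e+00,  6.48590103e-06,
        1.27366112e+00, -3.68764708e-02]), 'qd': array([-0.00024134,  0.00123051,  0.00010219,  0.00038143, -0.00046989,
       -0.00015135]), 'joint_torque': array([-1.36548264e-03, -5.02115715e+01, -3.56871200e+01,  7.29859597e-02,
        2.98115029e-02, -2.22763879e-04]), 'position': array([0.29133368, 0.60814905, 0.24839222]), 'tcp_rot': array([-0.69589725, -3.06296382,  0.00331597]), 'contact_force': array([0.54186149, 0.20531779, 0.57297709]), 'torque': array([ 0.06667799, -0.01967484, -0.01798769]), 'grip_width': 1.0028892334171997}
side [[448.98421663   0.         327.11696411]
 [  0.         448.98421663 202.28663087]
 [  0.           0.           1.        ]] [-0.05682139  0.          0.          0.          0.        ] [ 0.37877217 -1.02573303  0.4770337 ] [-1.91925855  0.13026411 -0.088039  ]
top [[459.1801476    0.         318.21992192]
 [  0.         459.1801476  195.8540075 ]
 [  0.           0.           1.        ]] [0.03510577 0.         0.         0.         0.        ] [ 0.27896535 -0.0044698   1.28415277] [-2.09203037  2.1536025  -0.21236377]
```

View pics/side0.png

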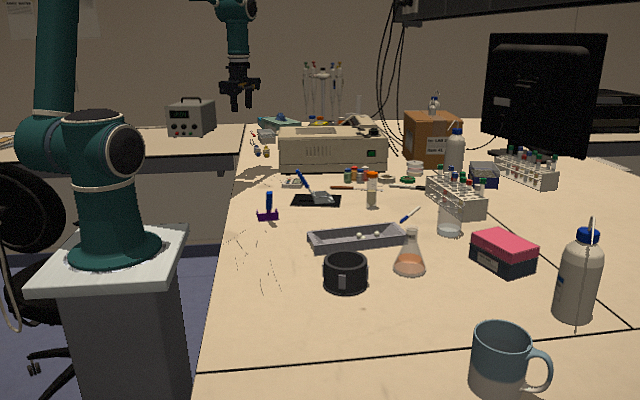

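View pics/top0.png

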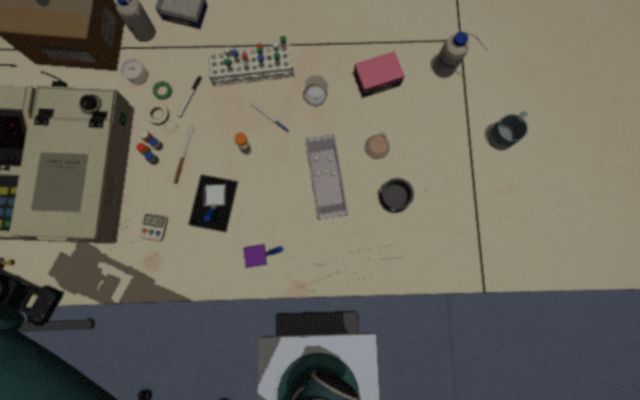

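```bash
cat > h.py <<'E'
from bench import *
import cv2, numpy as np
def ray(c,u,v):
    p=cv2.undistortPoints(np.array([[[u,v]]],float),np.array(c["K"]),np.array(c["dist_coeffs"]))[0,0]
    R=cv2.Rodrigues(np.array(c["orientation"],float))[0]
    return np.array(c["origin"]),R@np.array([p[0],p[1],1.])
def at(c,u,v,z):
    o,d=ray(c,u,v);return np.round(o+d*(z-o[2])/d[2],4)
def pix(c,P):
    R=cv2.Rodrigues(np.array(c["orientation"],float))[0]
    return cv2.projectPoints(np.atleast_2d(np.array(P,float)),cv2.Rodrigues(R.T)[0],-R.T@np.array(c["origin"]),np.array(c["K"]),np.array(c["dist_coeffs"]))[0][:,0]
def crop(c,u0,v0,u1,v1,f,name):
    im=c["pixels"][v0:v1,u0:u1,::-1]
    cv2.imwrite("pics/"+name,cv2.resize(im,None,fx=f,fy=f,interpolation=cv2.INTER_CUBIC))
E
python3 - <<'E'
from h import *
c=capture("top");d=capture("side")
crop(c,180,120,430,280,3.2,"t1.png")
crop(d,240,150,440,300,4,"s1.png")
E
```

```text
(no output)
```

View pics/t1.png

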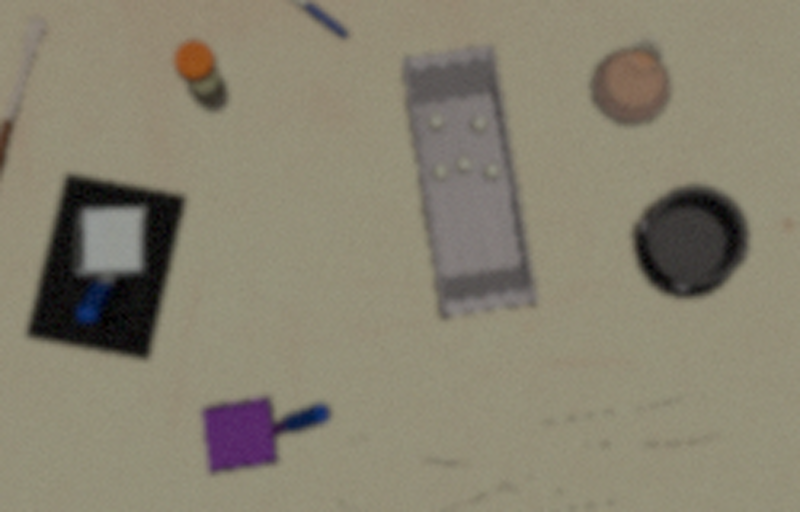

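View pics/s1.png

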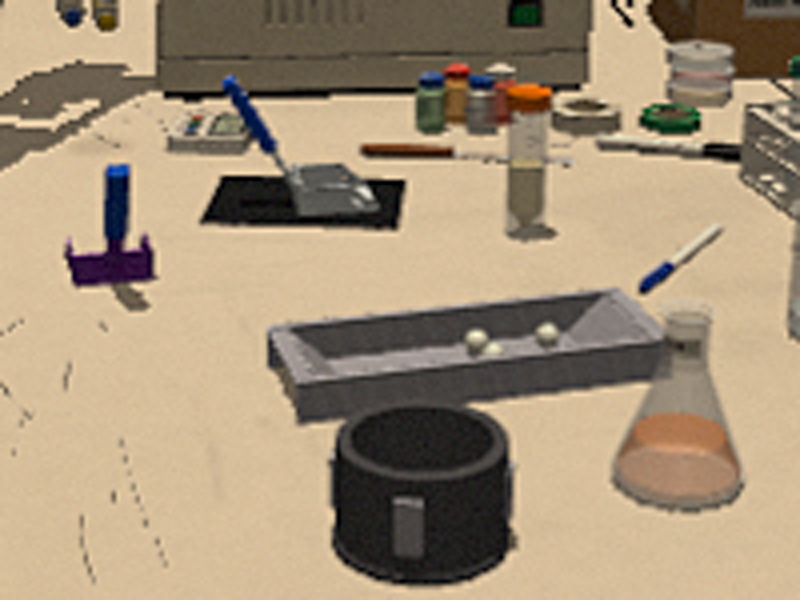

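Run:
```python
from h import *
c=capture("top");d=capture("side")
f=lambda u,v,z:at(c,180+(u+.5)/3.2-.5,120+(v+.5)/3.2-.5,z)
g=lambda u,v,z:at(d,240+(u+.5)/4-.5,150+(v+.5)/4-.5,z)
t=[f(404,56,.028),f(492,47,.028),f(535,302,.028),f(444,316,.028)]
print("tray",t,np.mean(t,0))
e1=(t[0]+t[1])/2;e0=(t[2]+t[3])/2
print(e1-e0,np.linalg.norm(e1-e0),np.degrees(np.arctan2(*(e1-e0)[1::-1])))
print("jar",f(690,241,.06),"side",[g(u,v,.06) for u,v in((422,408),(422,476),(336,440),(508,440))])
print("flask",f(630,87,.03),"tube",f(195,60,.113))
for u,v in((436,121),(479,124),(464,164),(440,172),(492,171)):print("ball",f(u,v,.0105))
for u,v,z in((80,206,.009),(147,206,.009),(143,272,.027),(78,277,.027),(88,318,.104)):print("scoop",f(u,v,z))
print("handle end side",g(230,80,.104),"tip lens",g(292,213,.003),g(374,213,.005))
for m in((68,176),(184,199),(149,356),(30,334)):print("mat",f(*m,.003))
```

```text
tray [array([0.696 , 0.0138, 0.028 ]), array([ 0.7021, -0.065 ,  0.028 ]), array([ 0.4707, -0.094 ,  0.028 ]), array([ 0.4608, -0.015 ,  0.028 ])] [ 0.5824  -0.04005  0.028  ]
[0.2333 0.0289 0.    ] 0.23508317676941493 7.0615324214290105
jar [ 0.5144 -0.2254  0.06  ] side [array([ 0.5271, -0.1996,  0.06  ]), array([ 0.5146, -0.2716,  0.06  ]), array([ 0.4784, -0.2289,  0.06  ]), array([ 0.5636, -0.2409,  0.06  ])]
flask [ 0.6608 -0.1861  0.03  ] tube [0.669  0.1861 0.113 ]
ball [ 0.6401 -0.0132  0.0105]
ball [ 0.6362 -0.0517  0.0105]
ball [ 0.5996 -0.037   0.0105]
ball [ 0.5929 -0.0154  0.0105]
ball [ 0.5925 -0.0618  0.0105]
scoop [0.5712 0.3043 0.009 ]
scoop [0.5696 0.2452 0.009 ]
scoop [0.507  0.2446 0.027 ]
scoop [0.5042 0.3005 0.027 ]
scoop [0.4565 0.2732 0.104 ]
handle end side [0.4626 0.2764 0.104 ] tip lens [0.5059 0.2548 0.003 ] [0.5671 0.2408 0.005 ]
mat [0.6004 0.3169 0.003 ]
mat [0.5764 0.2135 0.003 ]
mat [0.4367 0.2433 0.003 ]
mat [0.4591 0.3471 0.003 ]
```

Call:
step_arm(targets="0 -3.5 0 2.7 -1;2 -3.5 0 2.7 -1;2 -3.5 0 2.7 -1;2 -3.5 0 2.7 -1;2 -3.5 0 2.7 -1;2 -3.5 0 2.7 -1;2 -3.5 0 2.7 -1;2 -3 -2 2.7 -1;2 -3 -4 2.7 -1;2.3 -3 -4 2.7 -1")

```text
time_s: 1.55
position: [0.4756, 0.2729, 0.1495]
tcp_rot: [-0.041, 3.139, 0.002]
contact_force: [0.3, -0.0, 0.7]
grip_width: 0.997
```

Call:
step_arm(targets="0 0 0 0 -1;0 0 0 0 -1")

```text
time_s: 1.8
position: [0.4749, 0.2742, 0.1504]
tcp_rot: [-0.037, 3.141, 0.001]
contact_force: [-0.0, 0.2, -0.4]
grip_width: 0.999
```

```bash
cat >> h.py <<'E'
def st():
    o=get_obs();R=cv2.Rodrigues(o["tcp_rot"])[0]
    print(round(o["time_s"],2),"P",np.round(o["position"],4),"yaw of -toolx",np.round(np.degrees(np.arctan2(-R[1,0],-R[0,0])),2),"zax",np.round(R[:,2],3),"F",np.round(o["contact_force"],1),"w",round(o["grip_width"],3),"q",np.round(o["joint_pos"],2))
    return o
E
python3 - <<'E'
from h import *
st()
c=capture("top");d=capture("side")
crop(c,180,120,430,280,3.2,"t2.png")
crop(d,240,120,400,240,5,"s2.png")
E
```

```text
1.8 P [0.4749 0.2742 0.1504] yaw of -toolx 1.33 zax [ 0.     0.001 -1.   ] F [-0.   0.2 -0.4] w 0.999 q [ 0.48  0.11  1.98  0.    1.05 -1.12]
```

View pics/s2.png

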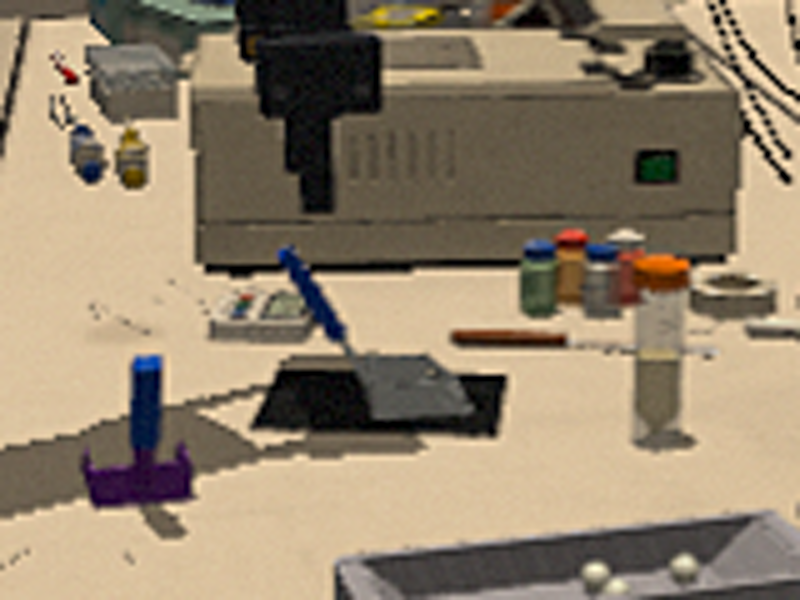

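View pics/t2.png

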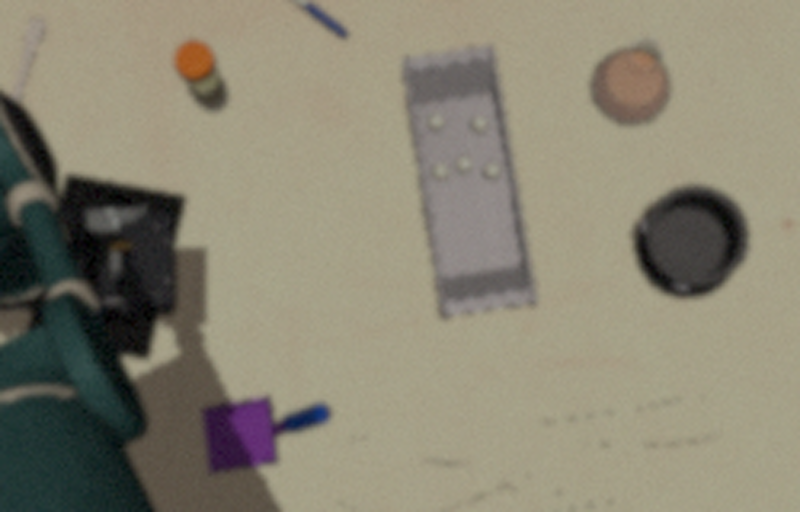

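Run:
```python
from h import *
d=capture("side")
for u,v in((285,252),(340,335),(312,295),(318,210)):
    o,r=ray(d,240+(u+.5)/5-.5,120+(v+.5)/5-.5);print(o+r*(.2737-o[1])/r[1])
```

```text
[0.46083988 0.2737     0.10367388]
[0.4931007  0.2737     0.04972995]
[0.47651802 0.2737     0.07598344]
[0.48122246 0.2737     0.12892553]
```

Call:
step_arm(targets="0 0 -3 0 -1;0 0 -3 0 -1;0 0 -2.2 0 -1;0 0 0 0 -1;0 0 0 0 -1")

```text
time_s: 2.58
position: [0.4754, 0.2748, 0.0693]
tcp_rot: [-0.04, 3.139, 0.002]
contact_force: [-0.0, -1.0, 0.2]
grip_width: 0.998
```

Run:
```python
from h import *
st()
d=capture("side")
crop(d,260,150,360,225,8,"s3.png")
```

```text
2.58 P [0.4754 0.2748 0.0693] yaw of -toolx 1.45 zax [ 0.002  0.001 -1.   ] F [-0.  -1.   0.2] w 0.998 q [ 0.48  0.21  2.04  0.    0.9  -1.12]
```

View pics/s3.png

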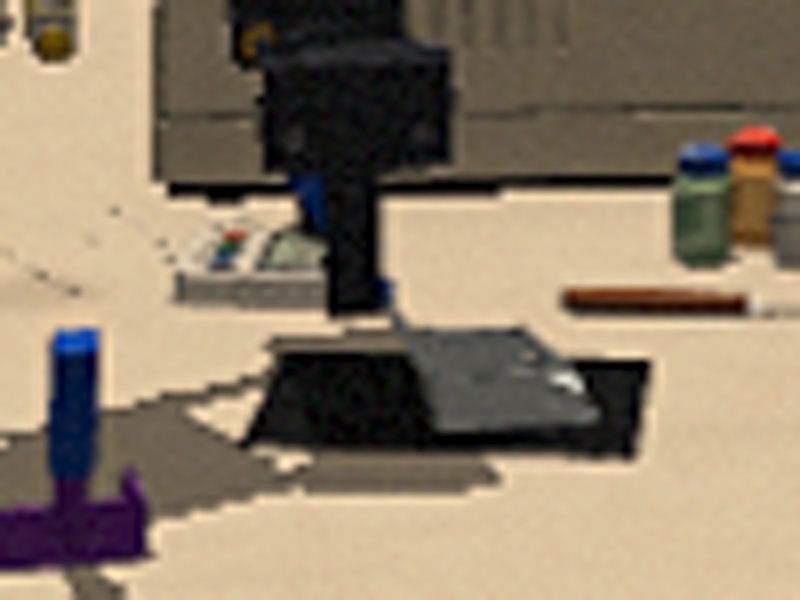

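Call:
step_arm(targets="0 0 0 0 1;0 0 0 0 1;0 0 0 0 1;0 0 0 0 1;0 0 0 0 1;0 0 0 0 1", squeeze=50)

```text
time_s: 3.38
position: [0.4746, 0.2737, 0.0676]
tcp_rot: [0.038, -3.141, 0.0]
contact_force: [0.3, 0.4, -0.6]
grip_width: 0.342
```

Call:
step_arm(targets="0 0 2 0 1;0 0 3 0 1;0 0 3 0 1;0 0 0 0 1;0 0 0 0 1")

```text
time_s: 4.0
position: [0.474, 0.2734, 0.1465]
tcp_rot: [0.038, -3.14, 0.001]
contact_force: [-0.6, 0.2, -0.8]
grip_width: 0.171
```

Run:
```python
from h import *
st()
d=capture("side")
crop(d,260,120,360,195,8,"s4.png")
```

```text
4.0 P [0.474  0.2734 0.1465] yaw of -toolx 1.4 zax [-0.001 -0.001 -1.   ] F [-0.6  0.2 -0.8] w 0.171 q [ 0.48  0.11  1.98 -0.    1.05 -1.12]
```

View pics/s4.png

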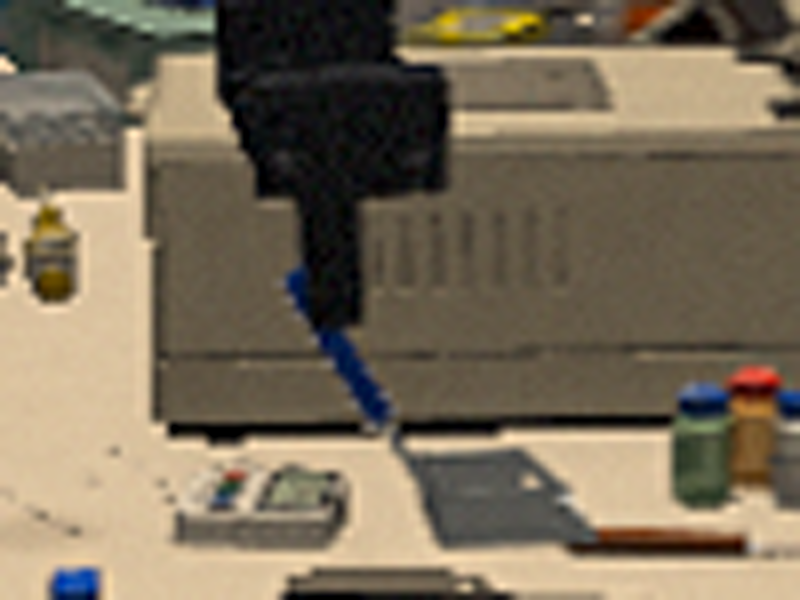

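Run:
```python
from h import *
d=capture("side")
for (u,v),y in (((295,278),.2737),((383,420),.2737),((440,545),.2455),((595,543),.2455)):
    o,r=ray(d,260+(u+.5)/8-.5,120+(v+.5)/8-.5);print(o+r*(y-o[1])/r[1])
```

```text
[0.46155643 0.2737     0.15200292]
[0.49338529 0.2737     0.09587658]
[0.51148115 0.2455     0.05461604]
[0.57016762 0.2455     0.05269447]
```

Call:
step_arm(targets="0 0 -2.5 0 1;0 0 -1.5 0 1;0 0 -0.7 0 1;0 0 -0.3 0 1;0 0 -0.1 0 1")

```text
time_s: 4.72
position: [0.4743, 0.2737, 0.098]
tcp_rot: [0.038, -3.14, 0.001]
contact_force: [-6.7, -2.2, 11.3]
grip_width: 0.171
```

Run:
```python
from h import *
st()
d=capture("side")
crop(d,260,140,360,215,8,"s5.png")
```

```text
4.72 P [0.4743 0.2737 0.098 ] yaw of -toolx 1.39 zax [-0.001 -0.001 -1.   ] F [-6.7 -2.2 11.3] w 0.171 q [ 0.48  0.17  2.02  0.    0.95 -1.12]
```

View pics/s5.png

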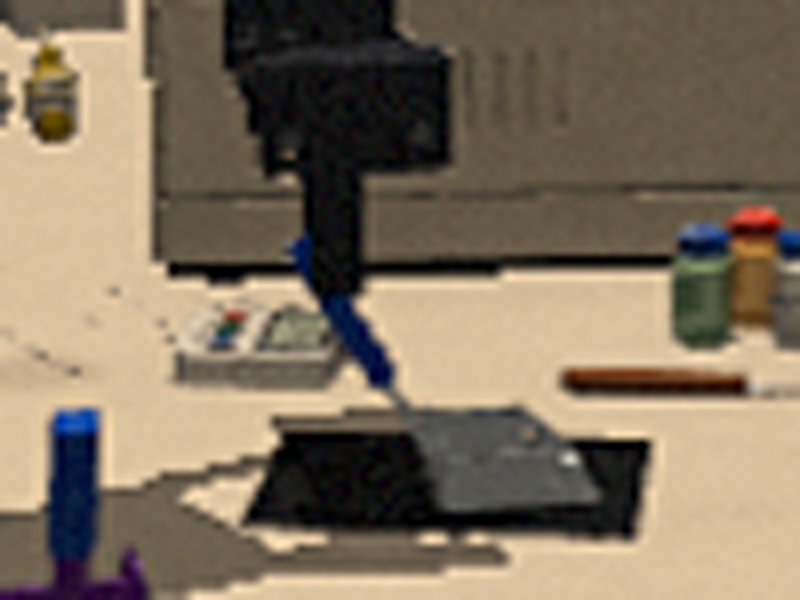

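Call:
step_arm(targets="0 0 0.2 0 -0.2;0 0 0 0 -0.2;0 0 0 0 -0.2;0 0 -1.5 0 -0.2;0 0 -1.5 0 -0.2;0 0 0 0 0.7;0 0 0 0 1;0 0 0 0 1;0 0 0 0 1;0 0 0 0 1")

```text
time_s: 6.02
position: [0.4751, 0.2739, 0.0692]
tcp_rot: [-0.038, 3.14, 0.001]
contact_force: [-0.2, 0.9, 2.0]
grip_width: 0.173
```

Call:
step_arm(targets="0 0 0 0 1;0 0 0 0 1;0 0 0 0 1")

```text
time_s: 6.4
position: [0.475, 0.2739, 0.0691]
tcp_rot: [-0.038, 3.141, 0.001]
contact_force: [-1.0, 0.3, 4.8]
grip_width: 0.175
```

Call:
step_arm(targets="0 0 2 0 1;0 0 3 0 1;0 -2 3 0 1;0 -4 0 0 1;0 -4 0 1 1;0 -4 0 1 1;0 -4 0 1 1;0 -4 0 1 1;0 -4 0 1 1;0 -4 0 0.7 1")

```text
time_s: 7.65
position: [0.4738, -0.0275, 0.1481]
tcp_rot: [0.195, -3.134, -0.0]
contact_force: [0.6, 0.6, -1.3]
grip_width: 0.179
```

Call:
step_arm(targets="0 -2 0 0 1;0 -0.7 0 0 1;0 0 0 0 1;0 0 0 0 1")

```text
time_s: 8.15
position: [0.4745, -0.0525, 0.1485]
tcp_rot: [0.196, -3.135, -0.001]
contact_force: [-0.5, 0.3, -0.1]
grip_width: 0.173
```

Run:
```python
from h import *
st()
c=capture("top");d=capture("side")
crop(c,260,120,420,240,5,"t6.png")
crop(d,270,150,430,270,5,"s6.png")
```

```text
8.15 P [ 0.4745 -0.0525  0.1485] yaw of -toolx 7.14 zax [-0.  0. -1.] F [-0.5  0.3 -0.1] w 0.173 q [-0.16 -0.02  2.12  0.    1.04 -1.86]
```

View pics/s6.png

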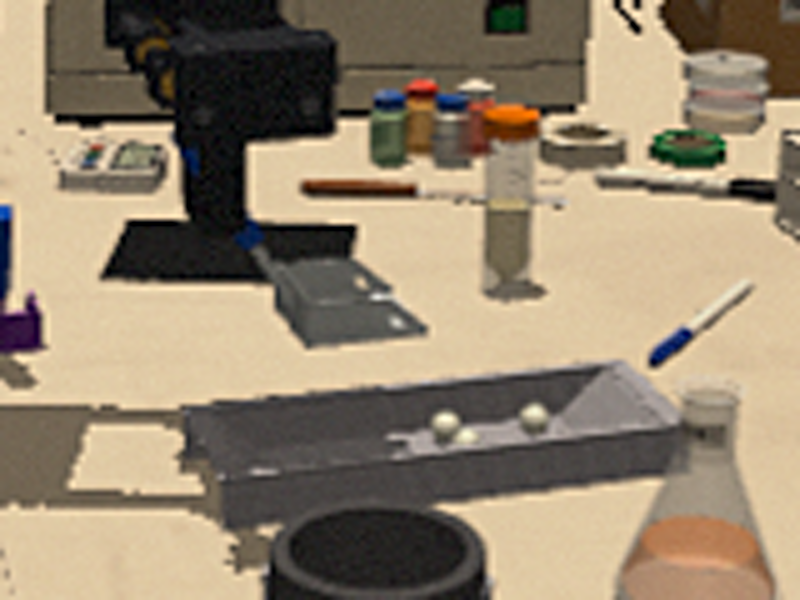

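View pics/t6.png

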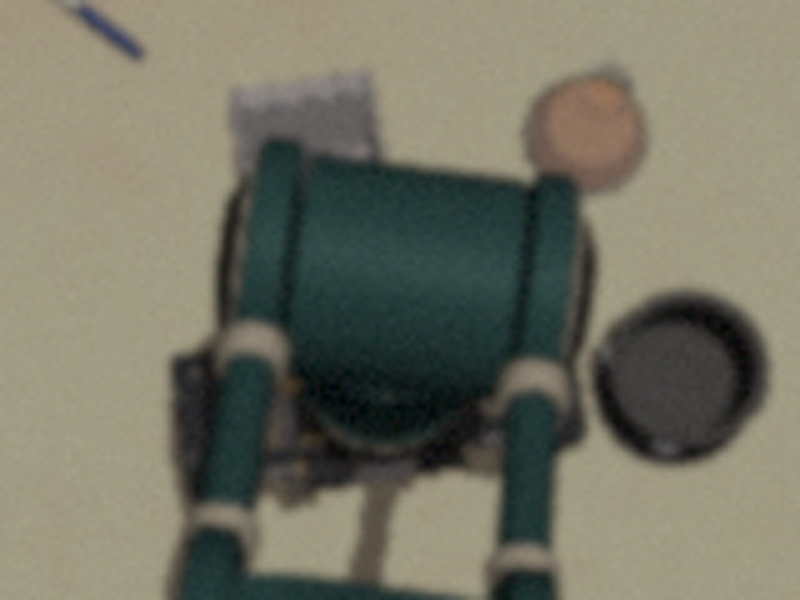

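Call:
step_arm(targets="-0.1 -0.1 -3 0 1;0 0 -3 0 1;0 0 -1.2 0 1;0 0 -0.4 0 1;0 0 -0.2 0 1;0 0 0 0 1")

```text
time_s: 9.0
position: [0.4745, -0.0544, 0.0716]
tcp_rot: [-0.194, 3.134, -0.001]
contact_force: [0.6, 0.6, -0.8]
grip_width: 0.176
```

Run:
```python
from h import *
st()
d=capture("side")
crop(d,290,180,430,285,5.5,"s7.png")
```

```text
9.0 P [ 0.4745 -0.0544  0.0716] yaw of -toolx 7.1 zax [ 0.002 -0.    -1.   ] F [ 0.6  0.6 -0.8] w 0.176 q [-0.17  0.08  2.18  0.    0.88 -1.86]
```

View pics/s7.png

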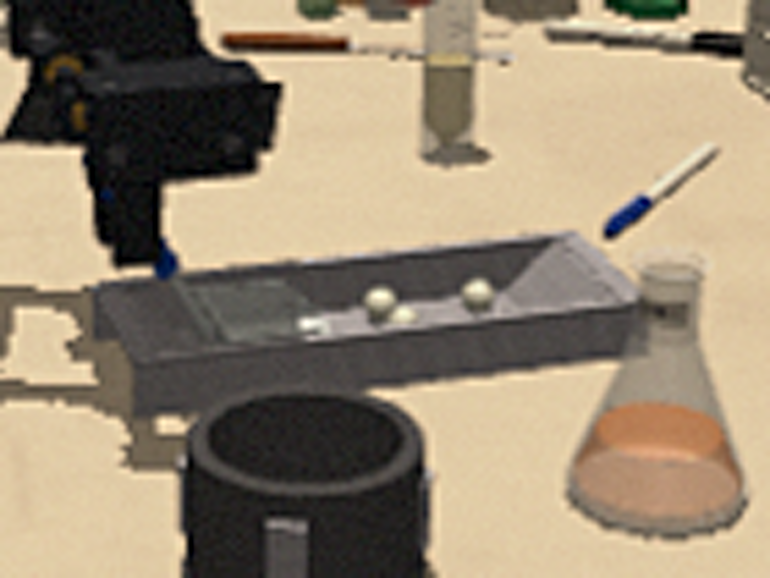

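Call:
step_arm(targets="0 0 -0.15 0 1;0 0 -0.1 0 1;0 0 0 0 1")

```text
time_s: 9.43
position: [0.4741, -0.0545, 0.0692]
tcp_rot: [-0.195, 3.135, -0.001]
contact_force: [-2.4, -0.7, 6.7]
grip_width: 0.174
```

Run:
```python
from h import *
st()
```

```text
9.43 P [ 0.4741 -0.0545  0.0692] yaw of -toolx 7.1 zax [ 0.001 -0.    -1.   ] F [-2.4 -0.7  6.7] w 0.174 q [-0.17  0.08  2.18 -0.    0.88 -1.86]
```

Call:
step_arm(targets="0.3 0.04 0.05 0 1;0.5 0.06 0 0 1;0.5 0.06 0 0 1;0.5 0.06 0 0 1;0.5 0.06 0 0 1;0.5 0.06 0 0 1;0.5 0.06 0 0 1;0.5 0.06 0 0 1;0.5 0.06 0 0 1;0.5 0.06 0 0 1")

```text
time_s: 10.68
position: [0.522, -0.0484, 0.0692]
tcp_rot: [0.195, -3.135, -0.0]
contact_force: [-3.7, -0.3, 6.1]
grip_width: 0.176
```

Run:
```python
from h import *
st()
c=capture("top");d=capture("side")
crop(c,280,120,380,195,8,"t8.png")
crop(d,290,180,430,285,5.5,"s8.png")
```

```text
10.68 P [ 0.522  -0.0484  0.0692] yaw of -toolx 7.11 zax [-0.  0. -1.] F [-3.7 -0.3  6.1] w 0.176 q [-0.14  0.17  2.09 -0.    0.89 -1.83]
```

View pics/s8.png

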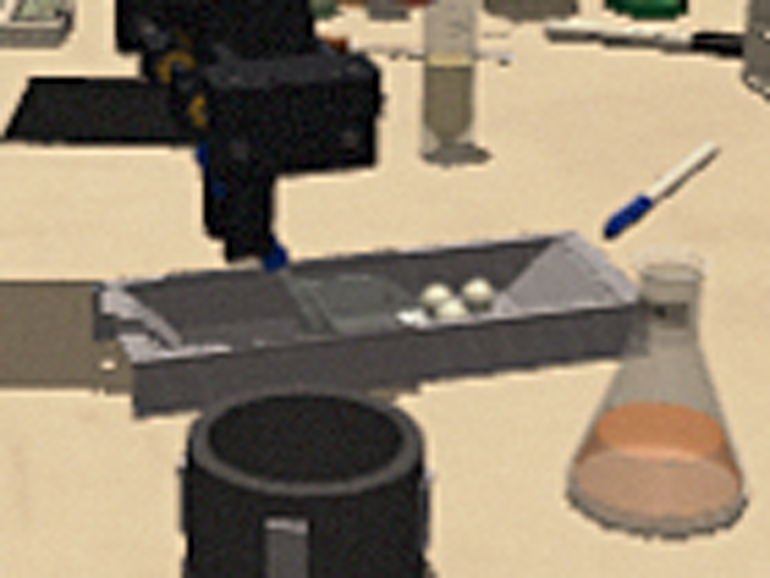

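View pics/t8.png

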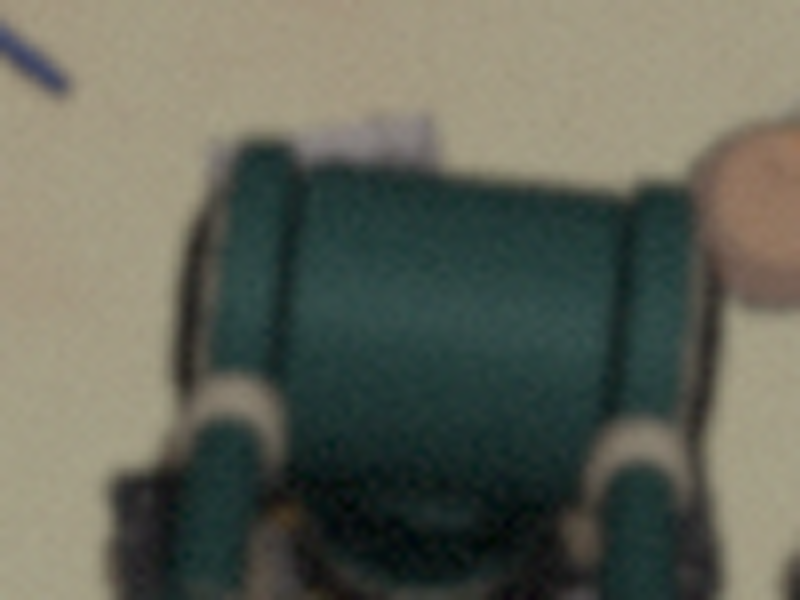

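Call:
step_arm(targets="0.4 0.05 0 0 1;0.4 0.05 0 0 1;0.4 0.05 0 0 1;0.4 0.05 0 0 1;0.4 0.05 0 0 1;0.4 0.05 0 0 1;0.4 0.05 0 0 1;0.4 0.05 0 0 1;0.4 0.05 0 0 1;0.4 0.05 0 0 1")

```text
time_s: 12.02
position: [0.5613, -0.0435, 0.0692]
tcp_rot: [0.195, -3.134, -0.0]
contact_force: [-5.1, -1.2, 9.2]
grip_width: 0.173
```

Run:
```python
from h import *
st()
d=capture("side")
crop(d,330,190,430,265,8,"s9.png")
```

```text
12.03 P [ 0.5613 -0.0435  0.0692] yaw of -toolx 7.1 zax [-0.001 -0.    -1.   ] F [-5.1 -1.2  9.2] w 0.173 q [-0.12  0.23  2.   -0.    0.91 -1.82]
```

View pics/s9.png

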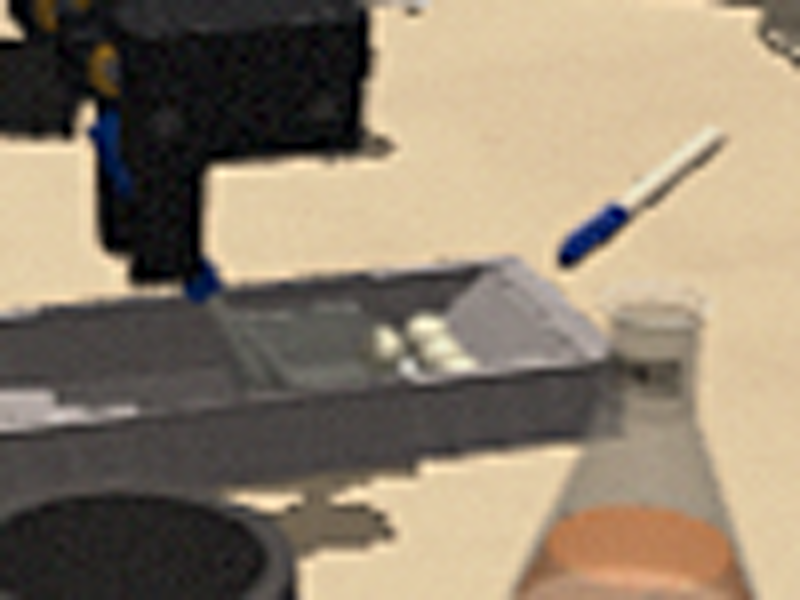

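Call:
step_arm(targets="0.2 0.025 0.03 0 1;0.2 0.025 0 0 1;0.2 0.025 0 0 1;0.2 0.025 0 0 1;0.2 0.025 0 0 1")

```text
time_s: 12.7
position: [0.5686, -0.0425, 0.0692]
tcp_rot: [0.195, -3.128, -0.0]
contact_force: [-15.4, -2.1, 16.8]
grip_width: 0.173
```

Run:
```python
from h import *
st()
d=capture("side")
crop(d,330,190,430,265,8,"s10.png")
```

```text
12.7 P [ 0.5686 -0.0425  0.0692] yaw of -toolx 7.12 zax [-0.007 -0.    -1.   ] F [-15.4  -2.1  16.8] w 0.173 q [-0.12  0.25  1.98 -0.    0.92 -1.81]
```

View pics/s10.png

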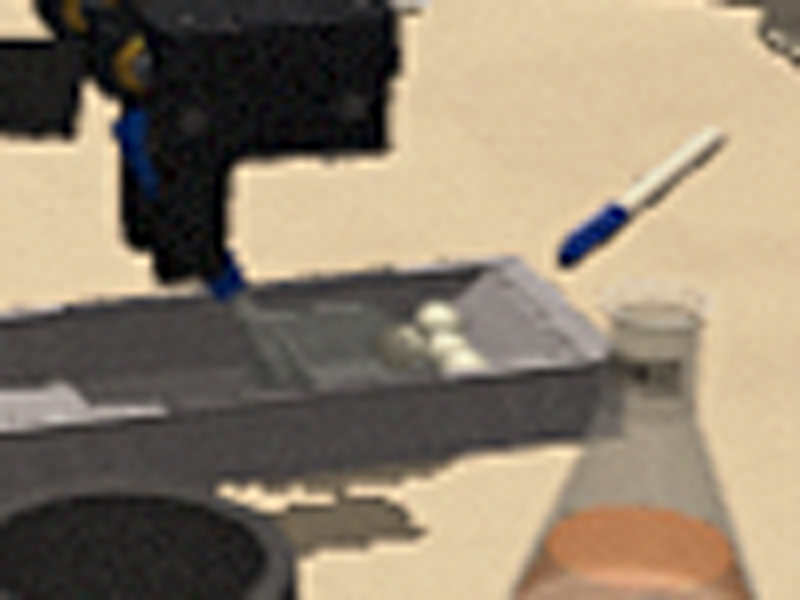

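Call:
step_arm(targets="0 0 0 0 1;0 0 0 0 1;-0.2 -0.02 -0.1 0 1;-0.2 -0.02 -0.1 0 1;-0.2 -0.02 -0.1 0 1", squeeze=12)

```text
time_s: 13.38
position: [0.5668, -0.0427, 0.0676]
tcp_rot: [-0.194, 3.133, 0.0]
contact_force: [-3.4, 1.1, 9.0]
grip_width: 0.177
```

Run:
```python
from h import *
st()
d=capture("side")
crop(d,330,190,430,265,8,"s11.png")
```

```text
13.38 P [ 0.5668 -0.0427  0.0676] yaw of -toolx 7.1 zax [ 0.002  0.    -1.   ] F [-3.4  1.1  9. ] w 0.177 q [-0.12  0.24  2.    0.    0.9  -1.81]
```

View pics/s11.png

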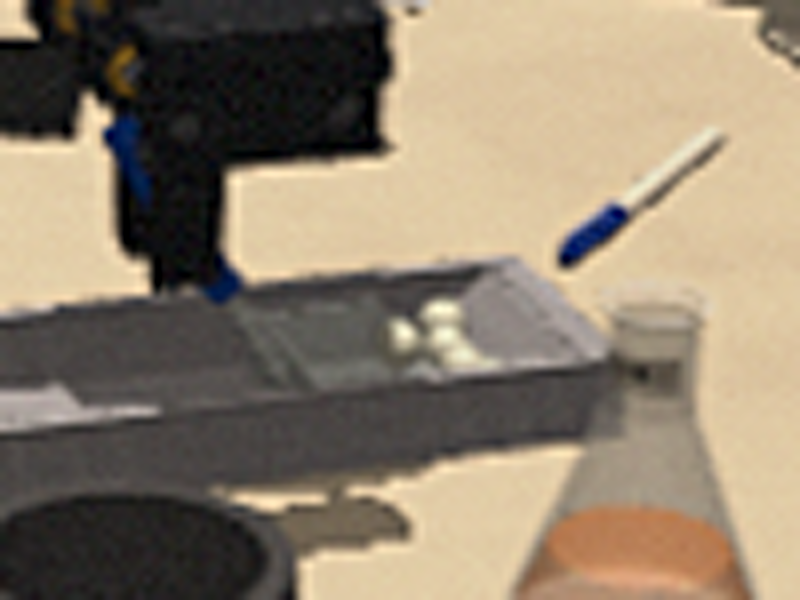

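Call:
step_arm(targets="0.1 0 -0.1 0 1;0 0 -0.1 0 1;0 0 -0.1 0 1;0 0 -0.1 0 1;0 0 0 0 1")

```text
time_s: 14.05
position: [0.5662, -0.0428, 0.0635]
tcp_rot: [0.195, -3.134, -0.0]
contact_force: [-7.9, 1.2, 13.9]
grip_width: 0.18
```

Run:
```python
from h import *
st()
d=capture("side")
crop(d,330,190,430,265,8,"s12.png")
```

```text
14.05 P [ 0.5662 -0.0428  0.0635] yaw of -toolx 7.11 zax [-0.001  0.    -1.   ] F [-7.9  1.2 13.9] w 0.18 q [-0.12  0.25  2.   -0.    0.9  -1.81]
```

View pics/s12.png

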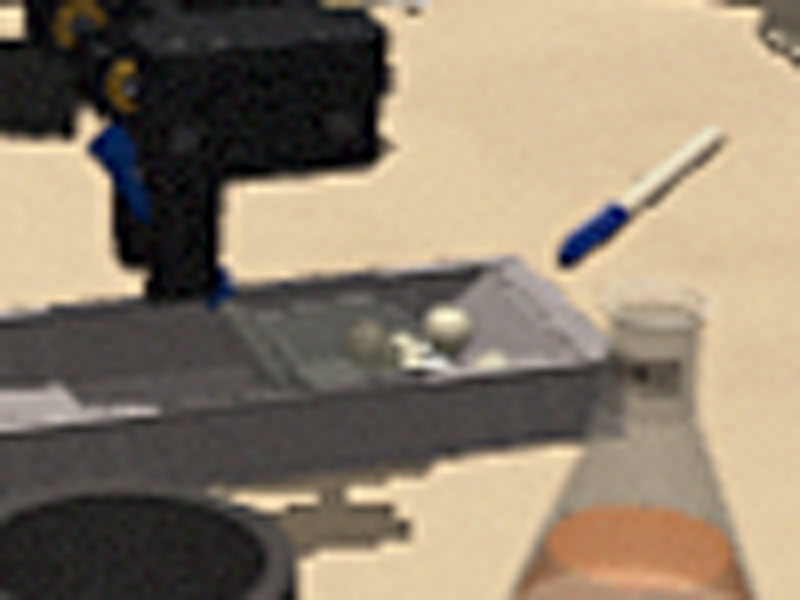

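Call:
step_arm(targets="0 0 0.2 0 1;0 0 0 0 1;0.2 0.02 0.05 0 1;0.2 0.02 0.05 0 1;0.2 0.02 0.1 0 1;0.2 0.02 0.1 0 1", squeeze=40)

```text
time_s: 14.85
position: [0.5723, -0.0421, 0.066]
tcp_rot: [0.195, -3.13, -0.001]
contact_force: [-7.6, -1.2, 1.8]
grip_width: 0.177
```

Run:
```python
from h import *
st()
d=capture("side")
crop(d,330,190,430,265,8,"s13.png")
```

```text
14.85 P [ 0.5723 -0.0421  0.066 ] yaw of -toolx 7.12 zax [-0.006 -0.    -1.   ] F [-7.6 -1.2  1.8] w 0.177 q [-0.12  0.26  1.98 -0.    0.91 -1.81]
```

View pics/s13.png

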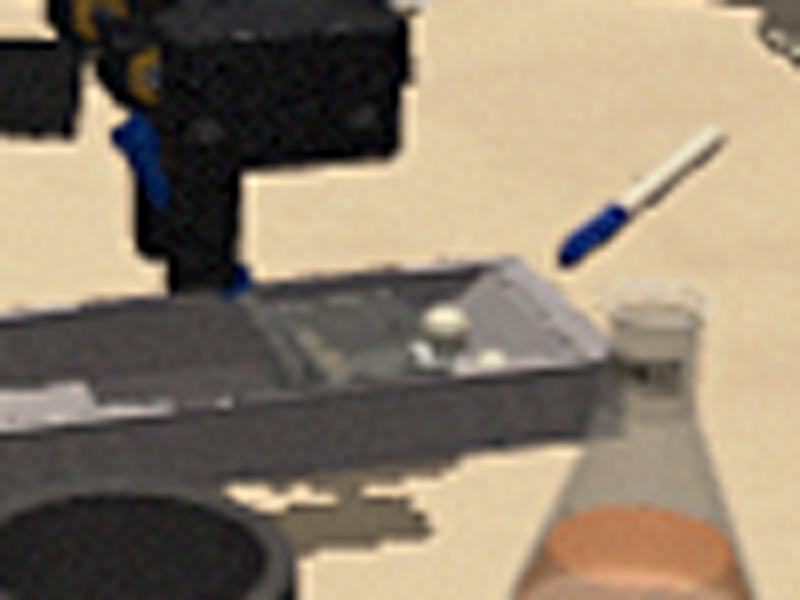

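```bash
cat >> h.py <<'E'
T0=np.array([.5824,-.040]);tt=np.array([.9924,.1229]);nn=np.array([-.1229,.9924])
def tr(p): return np.round([ (p[:2]-T0)@tt,(p[:2]-T0)@nn],4)
E
python3 - <<'E'
from h import *
d=capture("side")
for u,v in((445,325),(488,360),(440,350),(320,345)):
  for z in (.0105,.02,.03):
    print(u,v,z,tr(at(d,330+(u+.5)/8-.5,190+(v+.5)/8-.5,z)))
E
```

```text
445 325 0.0105 [0.0907 0.0349]
445 325 0.02 [0.0822 0.0148]
445 325 0.03 [ 0.0734 -0.0064]
488 360 0.0105 [0.0936 0.0057]
488 360 0.02 [ 0.0852 -0.0138]
488 360 0.03 [ 0.0763 -0.0343]
440 350 0.0105 [0.0819 0.017 ]
440 350 0.02 [ 0.0736 -0.0028]
440 350 0.03 [ 0.065  -0.0236]
320 345 0.0105 [0.0464 0.0305]
320 345 0.02 [0.0389 0.0105]
320 345 0.03 [ 0.0309 -0.0106]
```

Call:
step_arm(targets="0.3 0.04 0.3 0 1;0.4 0.05 0.45 0 1;0.5 0.06 0.6 0 1;0 0 0.3 0 1;0 0 0 0 1")

```text
time_s: 15.58
position: [0.5879, -0.0405, 0.0844]
tcp_rot: [-0.194, 3.133, -0.0]
contact_force: [-0.0, -0.5, -1.6]
grip_width: 0.178
```

Run:
```python
from h import *
st()
d=capture("side")
crop(d,330,180,430,255,8,"s14.png")
```

```text
15.57 P [ 0.5879 -0.0405  0.0844] yaw of -toolx 7.1 zax [ 0.003 -0.    -1.   ] F [-0.  -0.5 -1.6] w 0.178 q [-0.11  0.26  1.94  0.    0.94 -1.81]
```

View pics/s14.png

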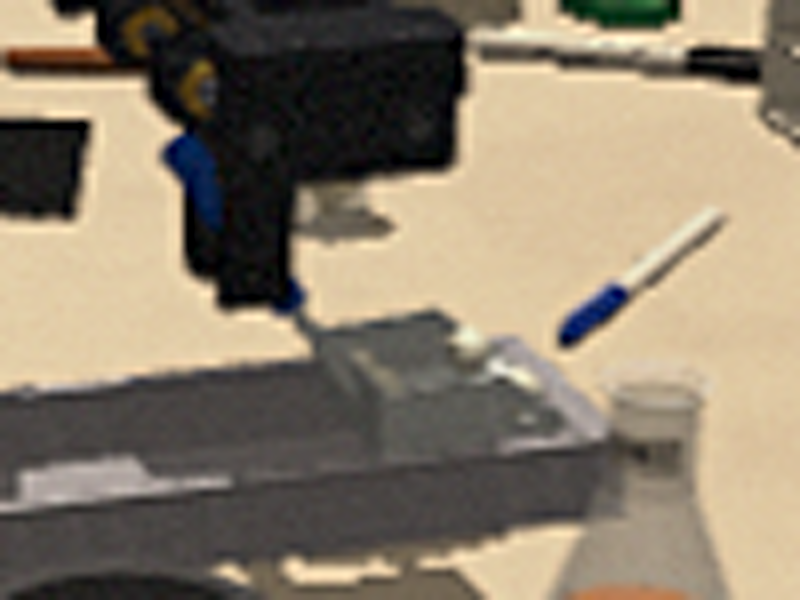

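Call:
step_arm(targets="0 0 0.5 0 1;0 0 1 0 1;0 0 1 0 1;0 0 1 0 1;0 0 1 0 1;0 0 0.5 0 1;0 0 0 0 1", squeeze=50)

```text
time_s: 16.5
position: [0.587, -0.0406, 0.1342]
tcp_rot: [-0.194, 3.134, -0.0]
contact_force: [0.1, 0.3, -1.0]
grip_width: 0.176
```

Run:
```python
from h import *
st()
d=capture("side")
crop(d,330,160,430,255,8,"s15.png")
```

```text
16.5 P [ 0.587  -0.0406  0.1342] yaw of -toolx 7.1 zax [ 0.001 -0.    -1.   ] F [ 0.1  0.3 -1. ] w 0.176 q [-0.11  0.2   1.91 -0.    1.03 -1.81]
```

View pics/s15.png

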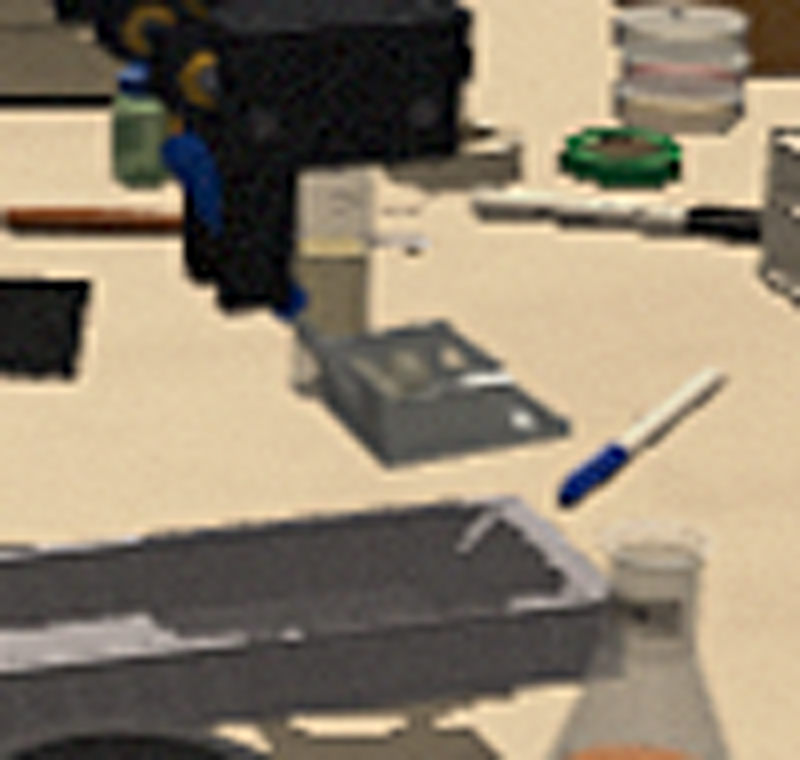

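```bash
python3 - <<'E'
from h import *
a=np.linspace(0,2*np.pi,60)
for n,(u0,v0,u1,v1) in (("top",(360,160,430,230)),("side",(310,235,380,305))):
    c=capture(n);k=8
    im=cv2.resize(c["pixels"][v0:v1,u0:u1,::-1],None,fx=k,fy=k,interpolation=cv2.INTER_CUBIC)
    for (x,y),col in (((.5144,-.2254),(0,0,255)),((.520,-.2355),(0,255,0)),((.517,-.230),(255,255,0))):
        for r,z in ((.044,.06),(.036,.06)):
            p=pix(c,np.c_[x+r*np.cos(a),y+r*np.sin(a),z+0*a])
            cv2.polylines(im,[np.int32(((p+.5)-[u0,v0])*k)],True,col,1)
    cv2.imwrite(f"pics/jar_{n}.png",im)
E
cd pics; python3 -c "
import cv2,numpy as np
cv2.imwrite('jar.png',cv2.resize(np.hstack([cv2.imread('jar_top.png'),cv2.imread('jar_side.png')]),(800,400)))"
```

```text
(no output)
```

View pics/jar.png

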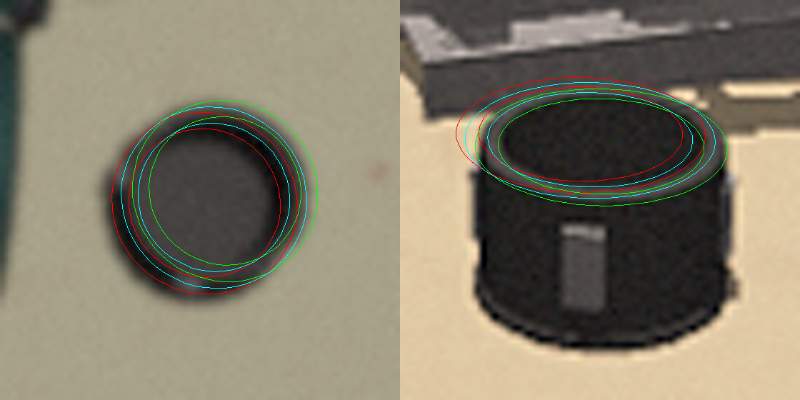

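Call:
step_arm(targets="-0.3 -0.4 0.2 0 1;-0.5 -0.6 0.2 0 1;-0.8 -1 0.1 0 1;-1.1 -1.4 0 0 1;-1.4 -1.8 0 0 1;-1.7 -2.2 0 0 1;-2 -2.5 0 0 1;-2 -2.5 0 0 1;-2 -2.5 0 0 1;-1.6 -2 0 0 1")

```text
time_s: 17.9
position: [0.4507, -0.2111, 0.1385]
tcp_rot: [0.193, -3.135, 0.0]
contact_force: [-0.8, -0.2, -1.2]
grip_width: 0.174
```

Call:
step_arm(targets="-1.2 -1.5 0 0 1;-0.9 -1 0 0 1;-0.7 -0.6 0 0 1;-0.4 -0.4 0 0 1;0 0 0 0 1")

```text
time_s: 18.52
position: [0.4205, -0.2445, 0.1385]
tcp_rot: [-0.194, 3.136, 0.0]
contact_force: [0.2, -0.4, -1.5]
grip_width: 0.174
```

Run:
```python
from h import *
st()
c=capture("top");d=capture("side")
crop(c,290,120,430,225,5.5,"t16.png")
crop(d,290,190,420,300,6,"s16.png")
```

```text
18.52 P [ 0.4205 -0.2445  0.1385] yaw of -toolx 7.09 zax [ 0.  0. -1.] F [ 0.2 -0.4 -1.5] w 0.174 q [-0.58  0.01  2.11  0.    1.02 -2.27]
```

View pics/s16.png

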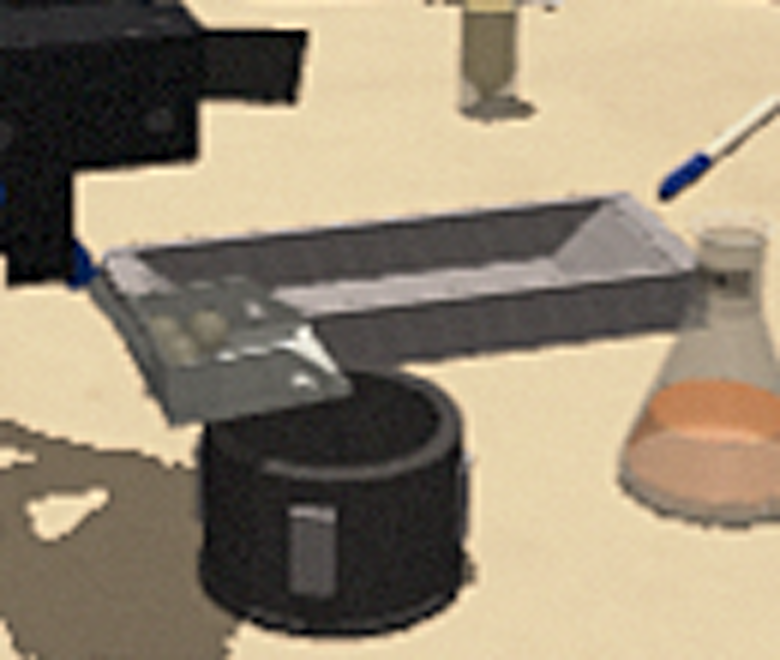

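View pics/t16.png

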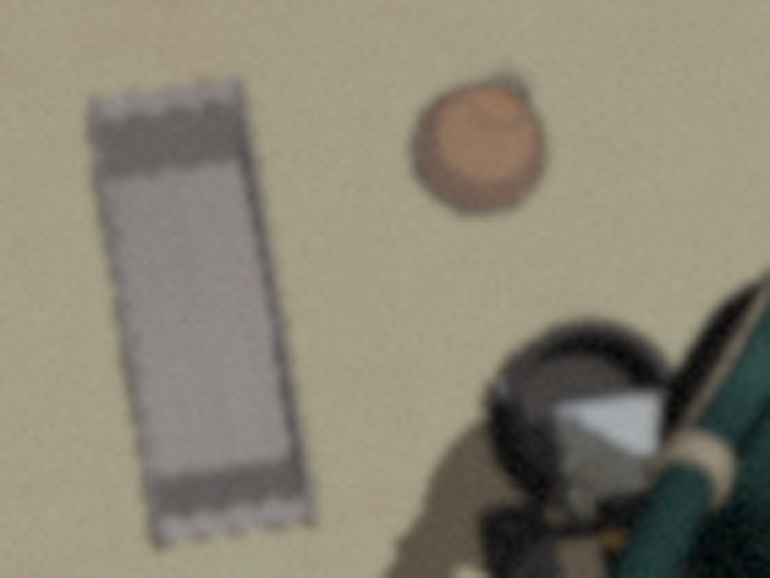

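Run:
```python
from h import *
c=capture("top");d=capture("side")
for u,v in((556,410),(662,393)):print(at(c,290+(u+.5)/5.5-.5,120+(v+.5)/5.5-.5,.085))
for u,v,z in((350,385,.085),(300,325,.09),(172,425,.077)):print(at(d,290+(u+.5)/6-.5,190+(v+.5)/6-.5,z))
```

```text
[ 0.5122 -0.2088  0.085 ]
[ 0.5191 -0.2605  0.085 ]
[ 0.522  -0.2589  0.085 ]
[ 0.5115 -0.2228  0.09  ]
[ 0.4637 -0.2632  0.077 ]
```

Call:
step_arm(targets="0.2 0.1 -0.2 0 1;0.3 0.1 -0.4 0 1;0.2 0.1 -0.3 0 1;0.1 0 -0.1 0 1;0 0 0 0 1")

```text
time_s: 19.35
position: [0.4287, -0.2414, 0.1283]
tcp_rot: [0.195, -3.135, -0.0]
contact_force: [-0.2, 0.0, -1.6]
grip_width: 0.17
```

Call:
step_arm(targets="0 0 0 0 1;0 0 0 0 1", squeeze=8)

```text
time_s: 19.6
position: [0.4287, -0.2416, 0.1286]
tcp_rot: [-0.194, 3.135, -0.0]
contact_force: [0.4, 0.3, -2.0]
grip_width: 0.176
```

Run:
```python
from h import *
st()
d=capture("side")
crop(d,290,190,420,300,6,"s17.png")
```

```text
19.6 P [ 0.4287 -0.2416  0.1286] yaw of -toolx 7.09 zax [ 0. -0. -1.] F [ 0.4  0.3 -2. ] w 0.176 q [-0.56  0.03  2.11 -0.    1.   -2.26]
```

View pics/s17.png

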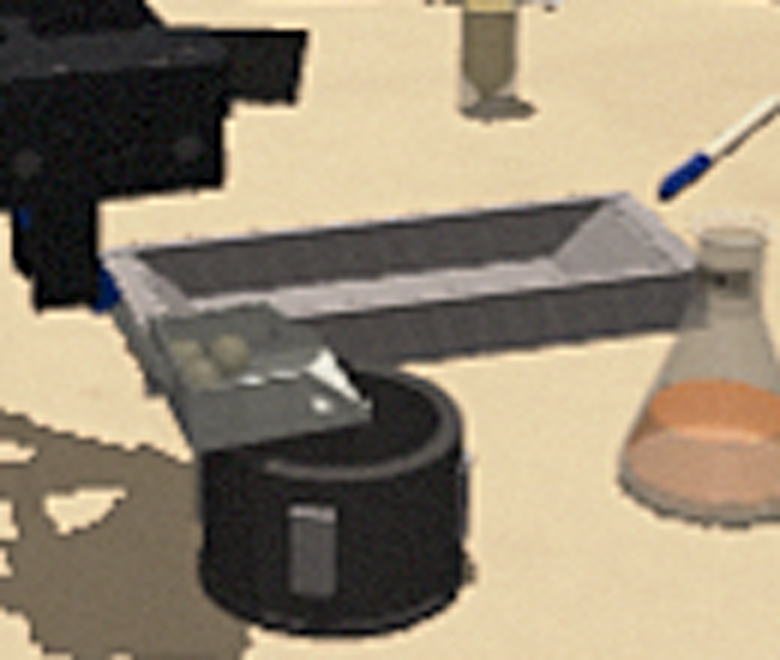

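Four balls are plainly seen at the rear of the bowl, and the lip is over the jar. I'll loosen further.

Call:
step_arm(targets="0 0 0 0 1;0 0 0 0 1", squeeze=4.5)

```text
time_s: 19.9
position: [0.4287, -0.2416, 0.1286]
tcp_rot: [-0.194, 3.135, -0.0]
contact_force: [-0.5, -0.1, -1.4]
grip_width: 0.183
```

Run:
```python
from h import *
st()
d=capture("side")
crop(d,290,190,420,300,6,"s18.png")
```

```text
19.9 P [ 0.4287 -0.2416  0.1286] yaw of -toolx 7.1 zax [ 0. -0. -1.] F [-0.5 -0.1 -1.4] w 0.183 q [-0.56  0.03  2.11  0.    1.   -2.26]
```

View pics/s18.png

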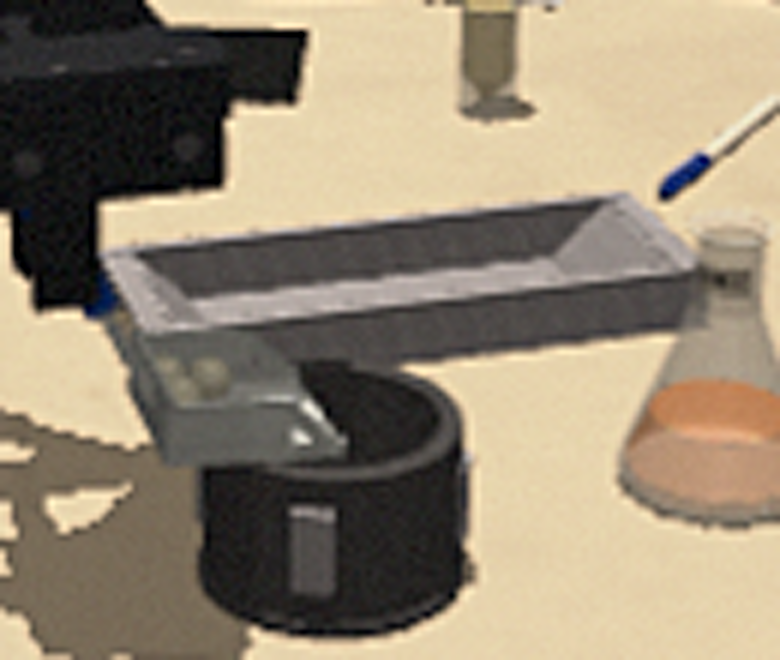

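Call:
step_arm(targets="0.2 0.02 0 0 1;0.2 0.02 0.1 0 1;0.2 0.02 0.1 0 1;0.2 0.02 0.1 0 1")

```text
time_s: 20.45
position: [0.4369, -0.2407, 0.1316]
tcp_rot: [-0.195, 3.135, -0.0]
contact_force: [0.3, -0.1, -0.9]
grip_width: 0.18
```

Run:
```python
from h import *
st()
d=capture("side")
crop(d,290,190,420,300,6,"s19.png")
```

```text
20.45 P [ 0.4369 -0.2407  0.1316] yaw of -toolx 7.1 zax [ 0. -0. -1.] F [ 0.3 -0.1 -0.9] w 0.18 q [-0.55  0.04  2.09  0.    1.01 -2.25]
```

View pics/s19.png

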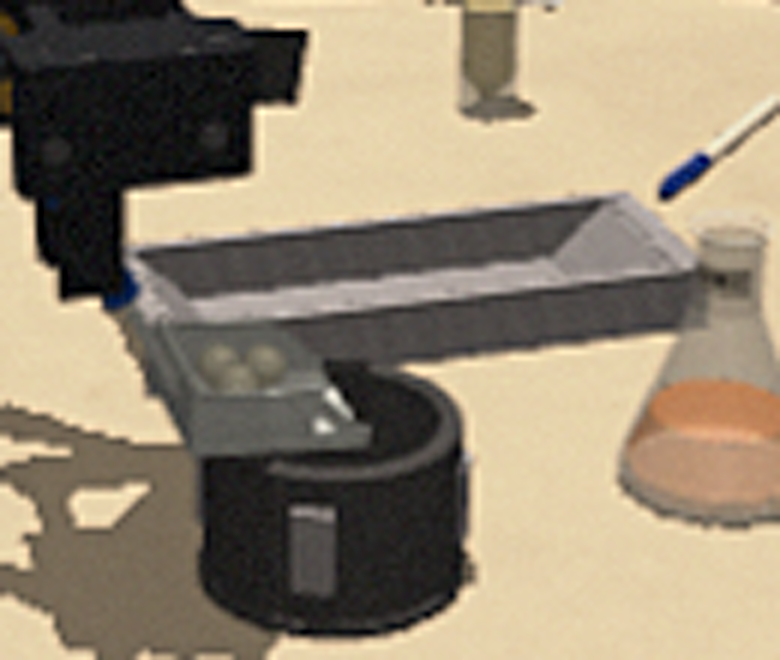

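Call:
step_arm(targets="0 0 0 0 1;0 0 0 0 1", squeeze=3.5)

```text
time_s: 20.75
position: [0.4368, -0.2407, 0.1316]
tcp_rot: [-0.195, 3.135, -0.0]
contact_force: [0.8, 0.7, -0.7]
grip_width: 0.186
```

Run:
```python
from h import *
st()
d=capture("side")
crop(d,290,190,420,300,6,"s20.png")
```

```text
20.75 P [ 0.4368 -0.2407  0.1316] yaw of -toolx 7.1 zax [ 0. -0. -1.] F [ 0.8  0.7 -0.7] w 0.186 q [-0.55  0.04  2.09  0.    1.01 -2.25]
```

View pics/s20.png

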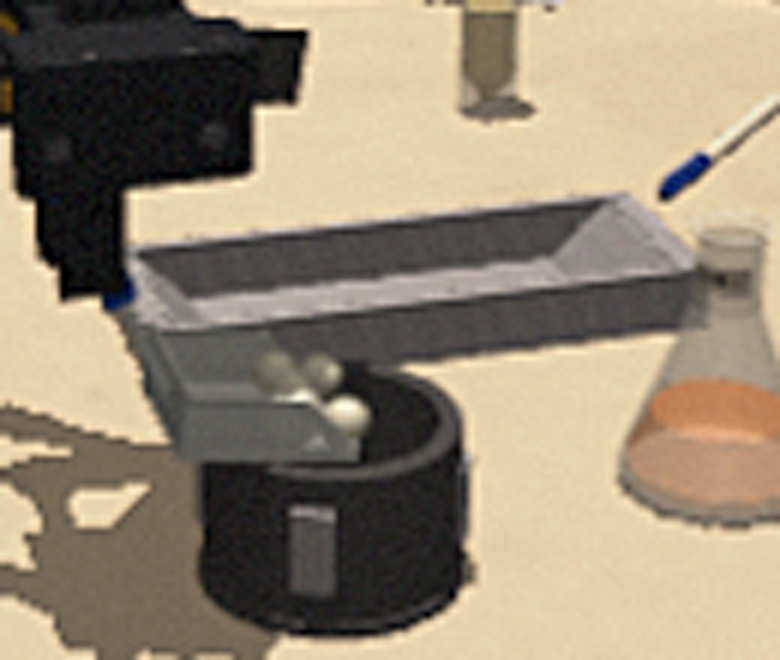

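Call:
step_arm(targets="0 0 0.1 0 1;0 0 0.1 0 1")

```text
time_s: 21.05
position: [0.4366, -0.2407, 0.1336]
tcp_rot: [0.195, -3.135, 0.0]
contact_force: [0.3, 0.9, -1.0]
grip_width: 0.181
```

Run:
```python
from h import *
st()
d=capture("side")
crop(d,290,190,420,300,6,"s21.png")
```

```text
21.05 P [ 0.4366 -0.2407  0.1336] yaw of -toolx 7.1 zax [-0. -0. -1.] F [ 0.3  0.9 -1. ] w 0.181 q [-0.55  0.04  2.09 -0.    1.01 -2.25]
```

View pics/s21.png

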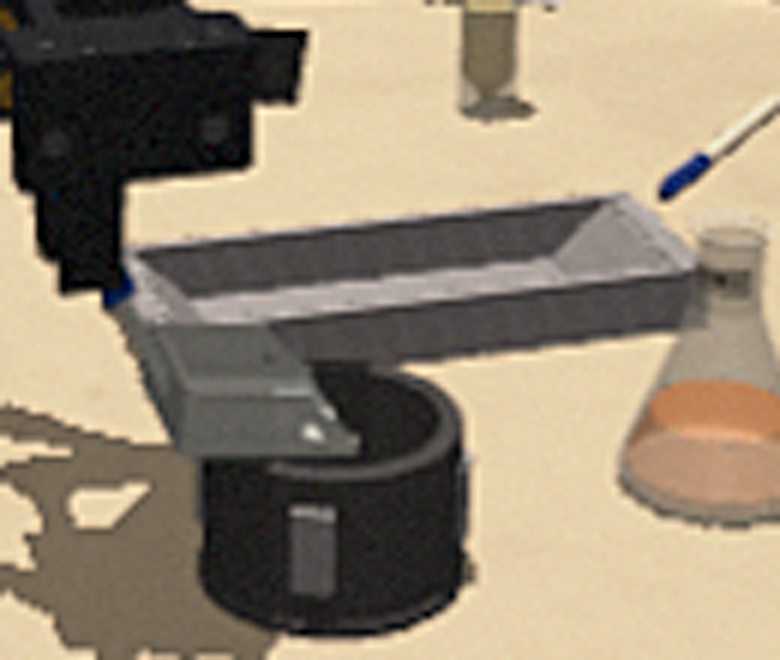

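Call:
step_arm(targets="0 0 0 0 1;0 0 0 0 1;0 0 1.5 0 1;0 1 1.5 0 1;0 3 0.5 0 1;0 4 0 0 1;0.4 5 0 -0.5 1;0.5 5 0 -0.5 1;0.5 5 0 -0.5 1;0.5 5 0 -0.5 1", squeeze=50)

```text
time_s: 22.35
position: [0.456, 0.0414, 0.1702]
tcp_rot: [-0.139, 3.136, 0.0]
contact_force: [-0.4, 0.1, -1.1]
grip_width: 0.176
```

Call:
step_arm(targets="0.5 5 0 -1 1;0.5 5 0 -1 1;0.5 5 0 -1 1;0.4 4 0 -0.7 1;0 3 0 0 1;0 1.4 0 0 1;0 0 0 0 1")

```text
time_s: 23.22
position: [0.4746, 0.2739, 0.1692]
tcp_rot: [-0.041, 3.141, 0.0]
contact_force: [-0.2, -0.5, -1.2]
grip_width: 0.178
```

Run:
```python
from h import *
st()
c=capture("top");d=capture("side")
crop(c,290,120,430,225,5.5,"t22.png")
crop(d,250,110,400,220,5.3,"s22.png")
```

```text
23.23 P [0.4746 0.2739 0.1692] yaw of -toolx 1.49 zax [ 0.001  0.    -1.   ] F [-0.2 -0.5 -1.2] w 0.178 q [ 0.48  0.09  1.96 -0.    1.09 -1.12]
```

View pics/s22.png

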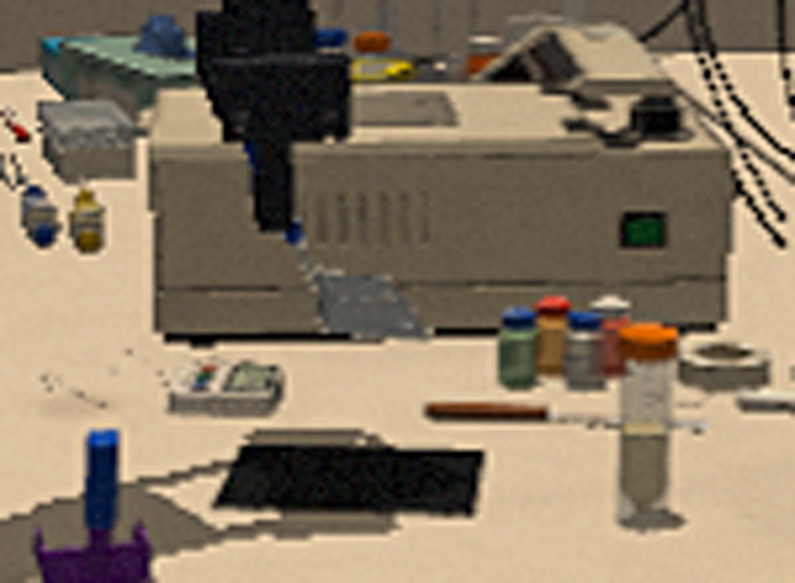

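View pics/t22.png

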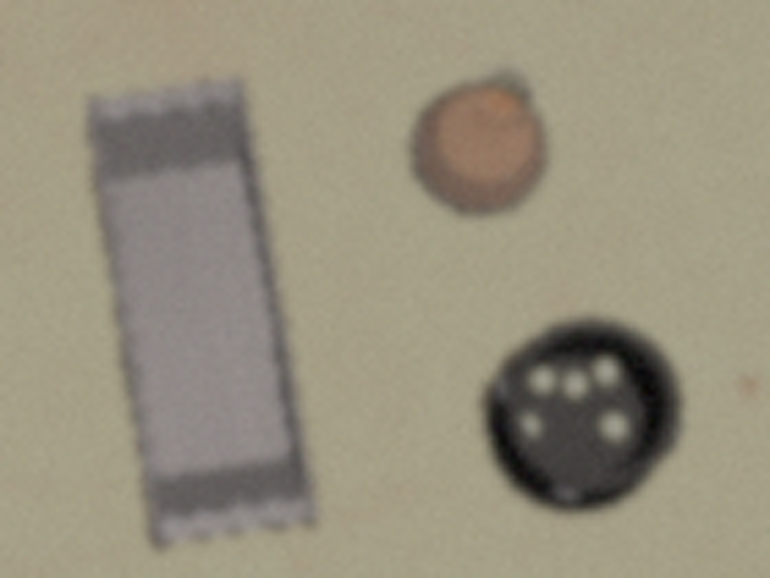

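Call:
step_arm(targets="0.3 0 -2 0 1;0.3 0 -3 0 1;0 0 -2.5 0 1;0 0 -1 0 1;0 0 -0.5 0 1;0 0 -0.3 0 1;0 0 -0.2 0 1")

```text
time_s: 24.2
position: [0.4813, 0.2737, 0.0761]
tcp_rot: [-0.038, 3.14, 0.001]
contact_force: [-7.4, -1.9, 16.1]
grip_width: 0.179
```

Run:
```python
from h import *
st()
d=capture("side")
crop(d,260,140,360,215,8,"s23.png")
```

```text
24.2 P [0.4813 0.2737 0.0761] yaw of -toolx 1.39 zax [ 0.001  0.001 -1.   ] F [-7.4 -1.9 16.1] w 0.179 q [ 0.47  0.21  2.02  0.    0.91 -1.12]
```

View pics/s23.png

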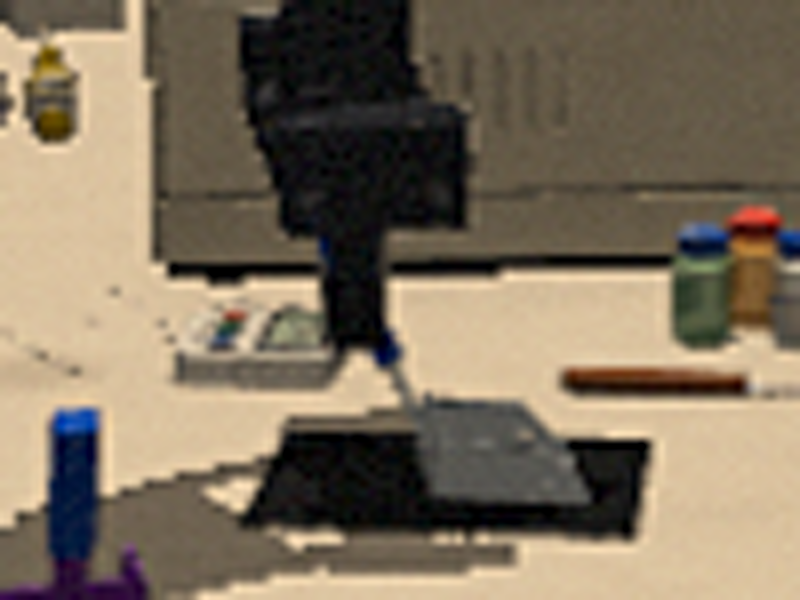

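Contact is made at about 16 N, lip slightly down. I'll loosen the grip so the base settles, then open slowly.

Call:
step_arm(targets="0 0 0 0 1;0 0 0 0 1;0 0 -0.2 0 1;0 0 -0.1 0 1;0 0 0 0 1", squeeze=4)

```text
time_s: 24.88
position: [0.4805, 0.2732, 0.0701]
tcp_rot: [0.038, -3.141, 0.0]
contact_force: [-0.7, -0.3, -0.4]
grip_width: 0.184
```

Run:
```python
from h import *
st()
d=capture("side")
crop(d,260,140,360,215,8,"s24.png")
```

```text
24.88 P [0.4805 0.2732 0.0701] yaw of -toolx 1.4 zax [-0. -0. -1.] F [-0.7 -0.3 -0.4] w 0.184 q [ 0.47  0.22  2.03  0.    0.9  -1.12]
```

View pics/s24.png

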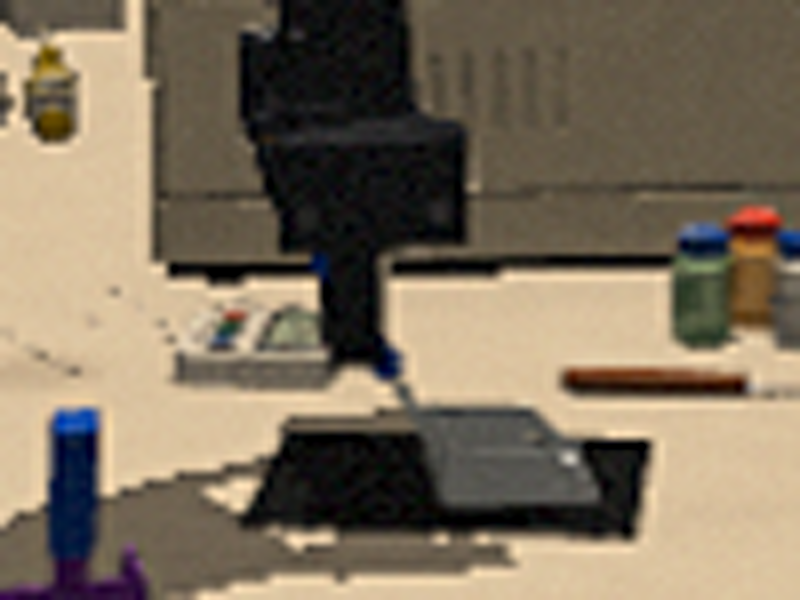

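Looks flat. I'll open and rise straight up once it is clear.

Call:
step_arm(targets="0 0 0 0 0.5;0 0 0 0 0.2;0 0 0 0 -0.3;0 0 0 0 -1;0 0 0 0 -1;0 0 0 0 -1;0 0 2 0 -1;0 0 4 0 -1;0 0 5 0 -1;0 0 5 0 -1")

```text
time_s: 26.18
position: [0.4803, 0.2731, 0.2318]
tcp_rot: [0.038, -3.141, 0.0]
contact_force: [0.0, -0.1, -1.3]
grip_width: 1.001
```

Call:
step_arm(targets="-3 -4 2 0 -1;-3 -5 0 0 -1;-2 -5 0 0 -1;0 -5 0 0 -1;0 0 0 0 -1;0 0 0 0 -1")

```text
time_s: 26.92
position: [0.4008, 0.0836, 0.2507]
tcp_rot: [-0.037, 3.141, 0.001]
contact_force: [-1.4, -0.0, 0.0]
grip_width: 0.996
```

Run:
```python
from h import *
st()
c=capture("top");d=capture("side")
crop(c,180,120,430,280,3.2,"t25.png")
crop(d,260,140,360,215,8,"s25.png")
```

```text
26.93 P [0.4008 0.0836 0.2507] yaw of -toolx 1.34 zax [ 0.     0.001 -1.   ] F [-1.4 -0.   0. ] w 0.996 q [ 0.14 -0.26  2.13  0.    1.27 -1.45]
```

View pics/s25.png

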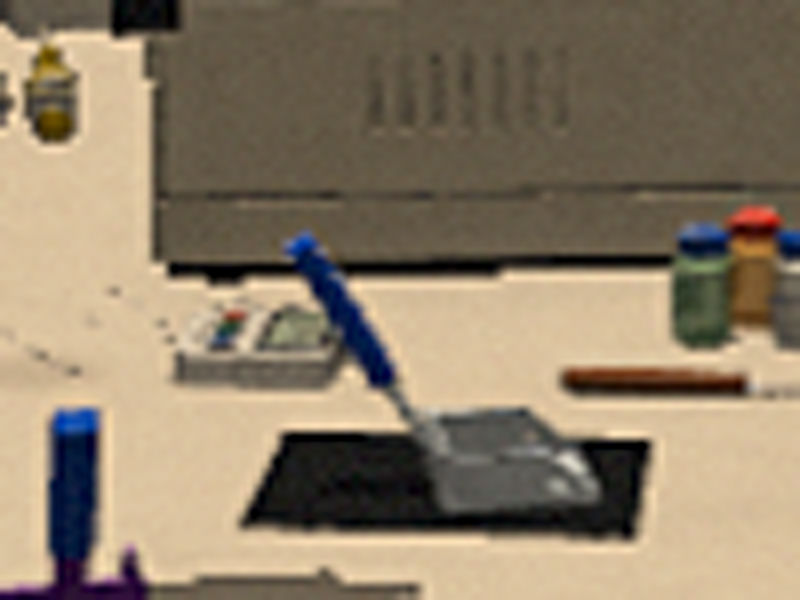

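View pics/t25.png

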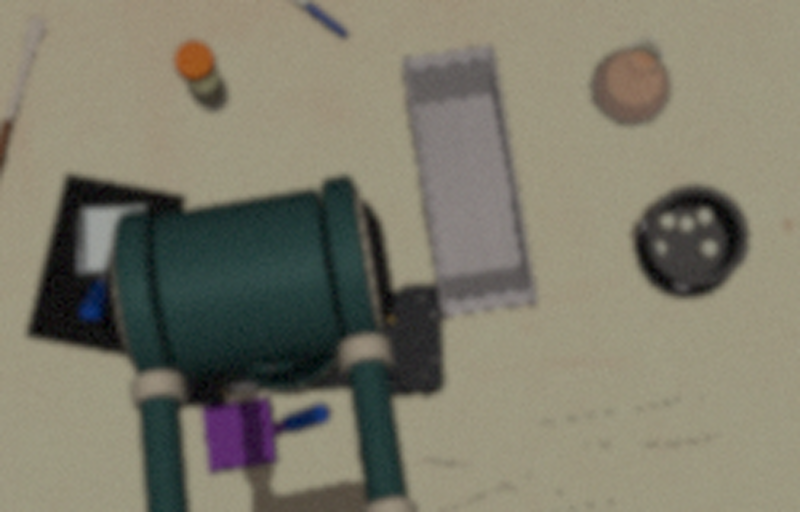

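The five balls are in the jar at about (660–712, 215–247), the tray is empty, the scoop stands flat on the mat as it did at the start, and the flask and tube haven't moved. I'm handing in.

```bash
python3 -c "
from bench import *
print(close_job())"
```

```text
the job is handed in; nothing more can be done
None
```

All five balls are in the jar, tipped from the scoop in a single load. The scoop is back on the black mat, flat on its base and released. I handed the job in at about 27 s; `close_job` gives no verdict, so this rests on my own checks.

- **Scooping:** I pushed the balls against the tray's far slope. I then pressed lightly so the scoop tilted mouth-up in the jaws, and lifted it with all five balls.
- **Tipping:** Over the jar I loosened the squeeze so the scoop swung mouth-down and the balls rolled out.
- **Last pictures:** They show five balls in the jar and the tray empty. The flask and tube are in the same places as at the start, and the gripper is open and away from everything.
- **Forces:** The highest I read was about 23 N, with the scoop pushed against the tray slope. I only read the force at the end of each call, so brief peaks between readings are not ruled out.
- **What went wrong:** On the first grasp I lifted before the fingers had fully closed, and the scoop slipped down in the jaws. I set it back on the mat and took it again.
- **Disagreements:** My measurements of the jar's centre from the two cameras differed by about 10 mm, so I aimed between them. The tray also measured about 235 mm long against the 210 mm given. Neither caused trouble.

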